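# Hold the stop collar on the winder shaft's set-screw flat

### The job

Grip the bare end of the coil winder's upright shaft with a finger pad lying on its ground flat, and turn it until the flat faces the yellow pointer. Then let go, take the loose collar below and raise it along the shaft, never off it, its brass set screw turned to the flat, until the whole level collar is within the length of the flat. Finish still holding it there in the fingers, not resting on or jammed against anything, and leave everything else on the bench where it is.

Things in the scene. Friction and masses are not known exactly. Their poses are not given: they have to be found in the camera images.
- winder: Coil winder fixed to the bench: steel plate 260 x 340 x 12 mm with a green bearing housing (110 mm square up to 48 mm, then a round boss 90 mm across, top face 70 mm above the bench). Origin: on the shaft axis at bench level; z up; x points to the yellow pointer, a diamond painted on the boss top with a tab below it. From the boss rises the upright dark steel shaft.
- spindle (a joint): Turning angle of the shaft about its upright axis, rad: 0 when the flat faces the yellow pointer (winder x), growing counter-clockwise seen from above, free from -3.1 to 3.1. It stays where it is left; turning takes about 0.12 N m.
- flat (a point): The shaft's bright ground flat, 21 mm wide, from 100 mm above the bench up to the shaft's end at 138 mm; turns with the shaft. Origin: centre of its face, 9 mm from the axis; x points straight out of it; z up. Below 100 mm the shaft is round. Squeezing the shaft nearly squarely turns it until the flat lies on the pad.
- shaft_end (a point): Centre of the shaft's top end, on its axis, 138 mm above the bench. Shaft 28 mm across (14 mm radius); a short yellow line on the end runs towards the flat. Pads closed squarely on the flat and the round back stand 23 mm apart, their middle 2.5 mm from the axis on the side away from the flat; elsewhere, or with fingertips below 100 mm, up to 28 mm apart.
- collar: Loose aluminium stop collar round the shaft, resting on the boss: 54 mm outside, 31 mm bore, 24 mm high, about 0.2 kg. Origin: centre of its underside, on its bore axis (70 mm above the bench at the start); z up; x points to its set screw. It slides and turns freely on the shaft (1.5 mm play all round). A red dash on its top face lies on the side of the screw.
- screw (a point): Outer end of the collar's brass set screw (head 14 mm across), 40 mm from the collar's axis, at half the collar's height; the screw sticks out 13 mm along the collar's x.
- coil: Coil of nails, a steel disc 90 mm across and 50 mm high, loose on the winder's plate, left of the housing as seen along winder x; origin at the centre of its underside. Leave it alone.
- spanner: Open spanner about 170 mm long lying loose on the winder's plate on the other side of the housing; origin under its middle, x along it. Leave it alone.
- coil2: Second coil of nails, 90 mm across, 50 mm high, loose on the bench to the robot's right. Leave it alone.
- sprayer: Black spray bottle, 66 mm across, 200 mm high, standing on the bench to the robot's right. Leave it alone.
- snips: Hand snips with black handles, about 180 mm long, lying on the bench to the robot's right. Leave them alone.
Not all that is in view belongs to the job. Several things have the shape of the collar; the one meant has the colours described above.

How it is judged:
On the way:
1. the fingers grip the shaft on its flat, with the flat turned to face the yellow pointer (contact force between the fingers and ground_flat above 3 N and value of joint spindle between -0.2 and 0.2 rad), for 0.2 s.
At the end, for the whole second after the job is handed in: Flat faces the pointer within 0.25 rad; collar on the shaft, level within 0.1 rad, screw in line with the flat within 0.2 rad, underside 98.5 to 115.5 mm above the bench; gripped by the fingers (over 4 N), pressing on shaft and housing with under 8 N, and still (value of joint spindle between -0.25 and 0.25 rad and angle between the x axis of collar and the x axis of flat, either way round below 0.2 rad and x of screw in the frame of flat above 0.01 m and angle between collar's own z axis and vertical below 0.1 rad and z of collar in the frame of winder between 0.0985 and 0.1155 m and horizontal distance between collar and winder below 0.004 m and contact force between the fingers and collar above 4 N and contact force between collar and winder below 8 N and linear speed of collar below 0.01 m/s); the arm keeps its last pose, push and grip.
It fails at once if the collar is taken off the shaft (z of collar in the frame of winder above 0.132 m).
It fails at once if the nail coil or the spanner on the plate is disturbed (distance of any of coil, spanner from where it was at the start of the episode above 0.02 m).
It fails at once if another thing on the bench is disturbed (distance of any of coil2, sprayer, snips from where it was at the start of the episode above 0.02 m).
It also fails if it takes over 58 s, if anything falls off the work surface, if the arm or the gripper's body presses on something with over 40 N, if the wrist force passes 120 N, or if a joint passes its speed limit or range.

### The arm

A 6-joint arm with a two-finger parallel gripper is mounted at the origin on the work surface. World frame = base frame: x ahead of the robot, y to its left, z up, the work surface at z = 0. Lengths are in m, angles in rad, forces in N, time in s.
With the tool pointing down it reaches from about 0.35 to 0.975 m from the base axis. Payload 4.9 kg.
Tool frame: the origin (TCP) lies where the fingers leave the gripper's body, on its centre line; the fingertips stand 73 mm ahead of it and the grasp point (between the pads) lies 54 mm ahead of it; z points along the fingers, y is the direction in which the jaws open and shut (so a half turn about z gives the same grasp; the last joint's range is limited). The gripper opens to 85 mm and grips with 20 to 120 N. Pads are 22 mm wide; open, the fingers measure 114 mm over their backs; the gripper's body (76 mm by 85 mm) begins 54 mm behind the grasp point. The pads swing forward as they close: fully open they stand 13 mm farther back than shut.
Start: joints at [-1.224, 0.053, 1.613, -0, 1.476, -0.119], TCP at [0.281, -0.558, 0.304] pointing down, gripper open.
Joint ranges: [-3.01, 3.01], [-1.01, 2.22], [0.06, 2.58], [-1.02, 4.17], [0.09, 2.62], [-3.14, 3.14]. Speed limits (rad/s): [2.57, 2.57, 3.14, 3.14, 3.14, 3.14].

### API

Orientations are given as a rotation vector (axis times angle).
In Python, from station import monitor, vision, workorder gives the robot as it stands.
- The arm moves only by the tool arm_command, never from a script. Its argument "rows" is text: rows parted by semicolons, each of 6 numbers parted by spaces: the shift along the world's x, y, z in mm, then the turn, a rotation vector about the world's x, y, z in degrees. In form: tx ty tz wx wy wz; .... A call has 1 to 12 rows; each row is the pose to reach, as a shift and turn from the pose measured when the call began; what a row does not reach only later rows make up. A row lasts 1/8 s, in which the tool goes at most 62.5 mm and 10.7 degrees, less where a joint would pass 70% of its speed; a pose out of reach is approached as far as the arm can. A call with a gripper value outside its range is refused whole. "jaw" is the opening, from 0 (shut) to 1 (fully open), set as the call begins (left out, the last holds). The fingers move at their own pace and stop on an object; "squeeze" is the grip in N (left out, the last holds). Time passes only in rows, so rows that repeat a pose let the fingers close. It gives the time, the measured TCP pose, the force and the opening at its end, in the units of the state.
- monitor.get_obs(): the state, without advancing time (a new reading comes with each control period).
- vision.get_image(name): name is "scene" or "top" or "wrist"; returns a dict with "frame" (400x640x3 uint8, red, green, blue), "vfov" (degrees; the focal length in pixels is half the picture's height over the tangent of half this angle, whatever the lens; pixels are square), "cx", "cy" (the principal point, pixels), "R" (3x3) and "t" (3): a world point X has camera coordinates R X + t; the wrist camera has in their place "T_tool_cam" (4x4, takes a point from camera to tool coordinates, whose origin is the TCP and whose axes are the flange's). Camera axes: x right, y down, z forward; pixel columns grow to the right and rows downward; lengths in m; the calibration is good to about 2 mm. A picture is of the moment at which its call begins: read the wrist's pose just before it. There is no depth.
- workorder.finish_job(): hands the job in, once; it reports no verdict.
The state is a dict: "t": time; "q": joint angles; "dq": joint speeds; "effort": joint torques, N m; "tool_pos": TCP position; "tool_rot": TCP orientation; "contact_force": force on the tool from outside, world axes, zero at the start; "wrist_torque": the same for the moment, N m; "opening": finger opening in m.
Only numpy, scipy, OpenCV 4.12 (cv2) and the standard library are available. Lean on these libraries where they do the work, as an engineer would, in place of code of your own. Each camera call takes 0.05 s, during which the arm holds its last target. There are 200 camera calls.

## Working session

There is one attempt and no reset: what is moved stays moved. The work goes in short steps, Python scripts to look and compute and a tool call to move; the robot and the scene stay as the last step left them, time stands still between calls to the robot, and variables do not carry over. Pictures are saved under pics/ and viewed, about 8 in all and at most 12, crops included, and the job is handed in when it is done.

Besides the shell and the picture viewer there is one more tool, called as name(argument=value, ...) on one line, values as JSON. arm_command: Moves the arm, as the interface text tells. Its arguments: {"type":"object","properties":{"rows":{"type":"string"},"jaw":{"type":"number"},"squeeze":{"type":"number"}},"required":["rows"]}

```bash
mkdir -p pics; cat > h.py <<'E'
import numpy as np, cv2
from scipy.spatial.transform import Rotation as Ro
from station import monitor, vision, workorder
def grab(n):
    o=monitor.get_obs(); im=vision.get_image(n); f=200/np.tan(np.radians(im['vfov'])/2)
    if n=='wrist':
        T=np.eye(4);T[:3,:3]=Ro.from_rotvec(o['tool_rot']).as_matrix();T[:3,3]=o['tool_pos']
        W=T@np.array(im['T_tool_cam']); R=W[:3,:3].T; t=-R@W[:3,3]
    else: R=np.array(im['R']);t=np.array(im['t'])
    return dict(f=f,cx=im['cx'],cy=im['cy'],R=R,t=t,img=im['frame'][:,:,::-1].copy())
def ray(c,u,v,z):
    d=c['R'].T@np.array([(u-c['cx'])/c['f'],(v-c['cy'])/c['f'],1]); o=-c['R'].T@c['t']
    return o+d*(z-o[2])/d[2]
def pix(c,X):
    p=c['R']@np.array(X)+c['t']; return c['cx']+c['f']*p[0]/p[2],c['cy']+c['f']*p[1]/p[2]
E
python3 - <<'E'
from h import *
for n in('top','scene'):
    c=grab(n);cv2.imwrite(f'pics/{n}0.png',c['img']);print(n,c['f'],-c['R'].T@c['t'],c['cx'],c['cy'])
print(monitor.get_obs())
E
```

```text
top 508.49194773801327 [ 0.30865273 -0.17544435  1.35996015] 325.10324657546784 201.691031545323
scene 481.95404448454315 [1.33890533 0.41409403 1.16789925] 322.8266099463828 189.5593871999123
{'t': 0.1, 'q': array([-1.22398467e+00,  5.32797264e-02,  1.61413433e+00, -2.64018055e-05,
        1.47601941e+00, -1.18992474e-01]), 'dq': array([ 0.00073861, -0.00128708, -0.00303464, -0.00024493,  0.00095176,
       -0.00129625]), 'effort': array([ 7.33581655e-04, -3.94904852e+01, -3.71362782e+01, -8.14129248e-05,
        3.85518040e-03, -3.77232112e-06]), 'tool_pos': array([ 0.28056688, -0.55800862,  0.30280609]), 'tool_rot': array([-3.05499428e+00, -7.24668940e-01,  3.69462894e-04]), 'contact_force': array([ 0.2464234 , -0.6883363 , -0.50838789]), 'wrist_torque': array([-0.06923771, -0.02395499,  0.02309258]), 'opening': 0.08530570222318896}
```

View pics/top0.png

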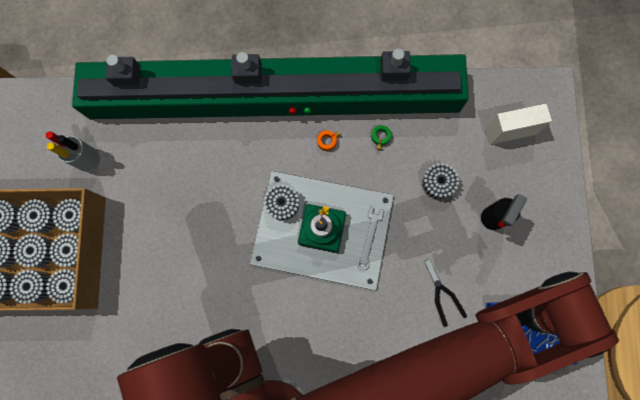

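View pics/scene0.png

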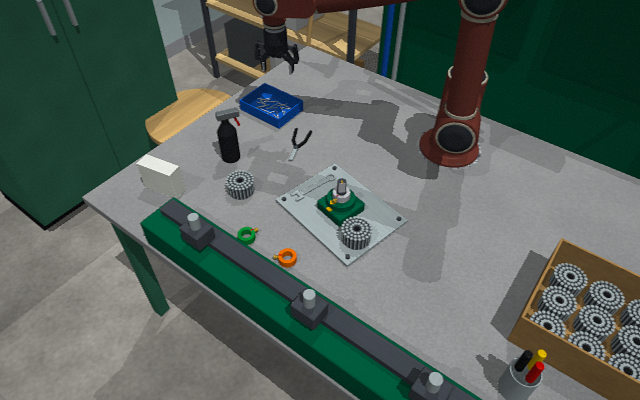

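The top view shows the winder at about (322,228), with the coil at (281,202) and the spanner at (371,238). The pointer looks to be towards the top of the image. Next I enlarge both views.

```bash
python3 - <<'E'
from h import *
c=grab('top');d=grab('scene')
a=cv2.resize(c['img'][185:260,285:360],None,fx=8,fy=8,interpolation=cv2.INTER_CUBIC)[:600,:400*1+200]
b=cv2.resize(d['img'][165:235,310:375],None,fx=6,fy=6,interpolation=cv2.INTER_CUBIC)
cv2.imwrite('pics/crop_t.png',cv2.resize(a,(400,400)));
o=np.zeros((420,800,3),np.uint8);o[:400,:400]=cv2.resize(a,(400,400));o[:420,405:795]=b
cv2.imwrite('pics/crop1.png',o)
print('axis pts',ray(c,322,225,.138),ray(c,322,230,.07),ray(c,325,150,0),ray(c,325,300,0))
# plate corners
for p in [(272,172),(394,194),(378,290),(250,265)]: print(ray(c,*p,.012))
E
```

```text
axis pts [ 0.48590368 -0.13993546  0.138     ] [ 0.48286334 -0.13786923  0.07      ] [ 0.71614096 -0.14573367  0.        ] [ 0.30699059 -0.14241808  0.        ]
[ 6.52226693e-01 -3.60949247e-04  1.20000000e-02]
[ 0.58636799 -0.33125828  0.012     ]
[ 0.33147553 -0.28109925  0.012     ]
[0.39955187 0.05508522 0.012     ]
```

View pics/crop1.png

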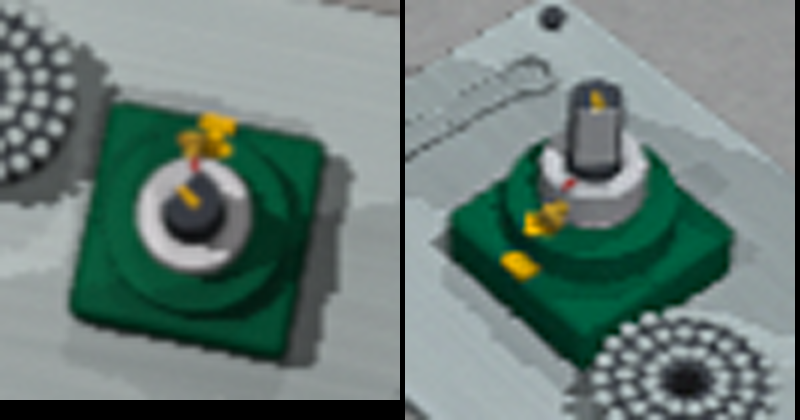

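The pointer and the plate edges put winder x at about -12° yaw, with the axis near (0.487, -0.139). The flat line points to about +45°, and the screw is close to the pointer direction. I go above it with the jaw at about 45°.

arm_command(rows="50 100 0 0 0 20; 100 200 0 0 0 40; 150 300 0 0 0 60; 205 419 0 0 0 108; 205 419 0 0 0 108; 205 419 0 0 0 108; 205 419 0 0 0 108; 205 419 0 0 0 108; 205 419 0 0 0 108; 205 419 0 0 0 108; 205 419 0 0 0 108; 205 419 0 0 0 108", jaw=1, squeeze=30)

```text
t: 1.7
tool_pos: [0.4855, -0.1392, 0.303]
tool_rot: [-1.214, -2.897, 0.002]
contact_force: [0.2, -0.2, -0.4]
opening: 0.0856
```

```bash
python3 - <<'E'
from h import *
c=grab('wrist');cv2.imwrite('pics/w1.png',c['img']);o=monitor.get_obs()
print(o['t'],o['tool_pos'],o['tool_rot'],o['q'],o['contact_force'])
print(np.round(vision.get_image('wrist')['T_tool_cam'],3),c['f'],-c['R'].T@c['t'])
print(pix(c,[.487,-.139,.138]),pix(c,[.487,-.139,.07]))
E
```

```text
1.75 [ 0.4855171  -0.13923341  0.30304342] [-1.21320267e+00 -2.89705849e+00  1.73804547e-03] [-4.26250126e-01 -2.38988408e-01  1.88679348e+00 -1.13217759e-03
  1.49451734e+00 -1.20379495e+00] [0.63000529 1.45488209 0.57664349]
[[ 0.    -0.958 -0.288  0.073]
 [ 1.     0.    -0.    -0.   ]
 [ 0.    -0.288  0.958 -0.07 ]
 [ 0.     0.     0.     1.   ]] 322.74936123503676 [ 0.43382605 -0.08718016  0.37340887]
(np.float64(327.927823233974), np.float64(204.15168134862998)) (np.float64(327.51700096307064), np.float64(182.99018036484614))
```

View pics/w1.png

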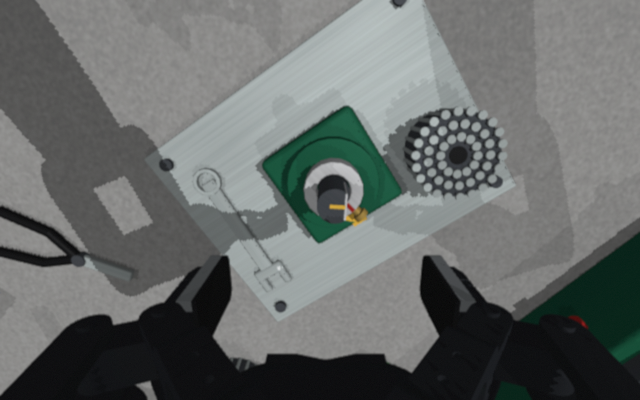

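The wrist view shows the shaft end at about (331,207), with the yellow line pointing right along the jaw axis. The brass screw and pointer are near (355,215). I measure these with masks.

```bash
python3 - <<'E'
from h import *
c=grab('wrist');im=c['img'];x0,y0,x1,y1=250,95,410,250
h=cv2.cvtColor(im,cv2.COLOR_BGR2HSV)
def comps(m,name,z,amin=4):
    mm=np.zeros_like(m);mm[y0:y1,x0:x1]=m[y0:y1,x0:x1]
    n,l,s,ce=cv2.connectedComponentsWithStats(mm)
    for i in range(1,n):
        if s[i,4]>=amin:
            p=np.argwhere(l==i)[:,::-1];W=np.array([ray(c,*q,z)[:2] for q in p]);w,v=np.linalg.eigh(np.cov(W.T)); d=v[:,1]
            print(name,ce[i].round(1),s[i],W.mean(0).round(4),'axis',np.degrees(np.arctan2(d[1],d[0])).round(1),h[int(ce[i][1]),int(ce[i][0])])
comps(cv2.inRange(h,(15,120,100),(35,255,255)),'yel',.138)
comps(cv2.inRange(h,(0,120,60),(8,255,255))|cv2.inRange(h,(170,120,60),(180,255,255)),'red',.094,2)
g=cv2.inRange(h,(40,100,20),(90,255,255));comps(g,'green',.048,500)
comps(cv2.inRange(h,(0,0,110),(180,50,255)),'alu',.094,100)
print(pix(c,[.487+.04*np.cos(-.2),-.139+.04*np.sin(-.2),.07]))
cv2.imwrite('pics/w1c.png',cv2.resize(im[150:250,270:400],None,fx=6,fy=6,interpolation=cv2.INTER_NEAREST))
E
```

```text
yel [336.5 206.4] [329 204  16   6  70] [ 0.493  -0.1358] axis -140.5 [ 21 177 205]
yel [356.9 216.3] [346 208  21  18 201] [ 0.51   -0.1304] axis 74.9 [ 21 147  78]
red [350.3 207.7] [348 204   6   8  22] [ 0.5139 -0.1369] axis 174.0 [  1 192 138]
green [330.9 167.6] [ 263  107  138  135 7213] [ 0.4825 -0.1296] axis 55.7 [105   3 182]
alu [312.6 127.3] [ 250   95  160  119 7104] [ 0.4398 -0.1102] axis 63.9 [79 72 57]
alu [335.4 183.2] [ 304  161   60   60 1352] [ 0.4881 -0.1303] axis -147.9 [105  29  35]
alu [350.5 232.1] [ 250  190  160   60 4148] [ 0.5312 -0.1537] axis 53.5 [ 90  12 172]
(np.float64(349.8966853876162), np.float64(215.2937872487254))
```

View pics/w1c.png

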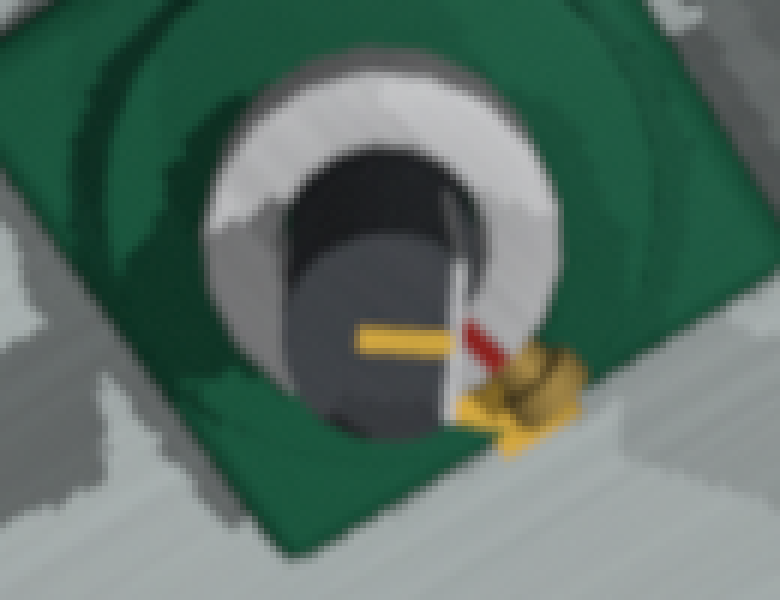

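```bash
python3 - <<'E'
from h import *
c=grab('wrist')
A=ray(c,334.5,206,.138);S=ray(c,360.8,214.2,.085);Dd=[ray(c,p/6+270,q/6+150,.094) for p,q in((467,325),(505,365))]
C=ray(c,(383)/6+270,(72+ 1)/6+150,.094)
print(A,S,Dd)
L=ray(c,205/6+270,228/6+150,.094);R=ray(c,560/6+270,228/6+150,.094);print('collar mid',(L+R)/2,np.linalg.norm(L-R))
ang=lambda a,b:np.degrees(np.arctan2(*(b-a)[1::-1]));print('screw',ang(A,S),[ang(A,d) for d in Dd])
t=grab('top')
print('top shaft',ray(t,321.2,224.2,.138))
for p,q in((107,102),(323,143),(285,360),(72,315)): print(ray(t,285+p*75/400,185+q*75/400,.048))
E
```

```text
[ 0.49171701 -0.13660648  0.138     ] [ 0.52822115 -0.1359751   0.085     ] [array([ 0.50991419, -0.13607844,  0.094     ]), array([ 0.51860556, -0.13646918,  0.094     ])]
collar mid [ 0.4900873  -0.13435261  0.094     ] 0.05291265985833955
screw 0.9909007660830655 [np.float64(1.6621475244040698), np.float64(0.2925749527502263)]
top shaft [ 0.4878864  -0.13800645  0.138     ]
[ 0.55484926 -0.093178    0.048     ]
[ 0.53305406 -0.199211    0.048     ]
[ 0.42694022 -0.17919322  0.048     ]
[ 0.44983646 -0.07608769  0.048     ]
```

arm_command(rows="4 1 -40 0 0 -4; 4 1 -80 0 0 -4; 4 1 -110 0 0 -4; 4 1 -124 0 0 -4; 4 1 -124 0 0 -4; 4 1 -124 0 0 -4")

```text
t: 2.7
tool_pos: [0.4905, -0.1387, 0.1808]
tool_rot: [1.311, 2.853, -0.002]
contact_force: [1.1, 0.0, 0.4]
opening: 0.0856
```

arm_command(rows="0 0 0 0 0 0; 0 0 0 0 0 0; 0 0 0 0 0 0; 0 0 0 0 0 0; 0 0 0 0 0 0; 0 0 0 0 0 0; 0 0 0 0 0 0; 0 0 0 0 0 0; 0 0 0 0 0 0; 0 0 0 0 0 0; 0 0 0 0 0 0; 0 0 0 0 0 0", jaw=0, squeeze=30)

```text
t: 4.2
tool_pos: [0.4908, -0.1385, 0.1812]
tool_rot: [1.311, 2.852, -0.0]
contact_force: [2.9, 5.4, 5.0]
opening: 0.0226
```

arm_command(rows="-0.1 0.2 0 0 0 -5; -0.2 0.4 0 0 0 -10; -0.3 0.6 0 0 0 -15; -0.4 0.8 0 0 0 -20; -0.5 1 0 0 0 -26; -0.5 1.2 0 0 0 -31; -0.6 1.5 0 0 0 -36; -0.6 1.7 0 0 0 -41; -0.6 1.9 0 0 0 -46; -0.6 2.1 0 0 0 -52; -0.6 2.1 0 0 0 -52; -0.6 2.1 0 0 0 -52")

```text
t: 5.7
tool_pos: [0.4896, -0.1366, 0.1812]
tool_rot: [2.43, 1.989, -0.005]
contact_force: [-1.7, 2.7, 5.8]
opening: 0.0221
```

arm_command(rows="0 0 0 0 0 0; 0 0 0 0 0 0; 0 0 0 0 0 0")

```text
t: 6.08
tool_pos: [0.4896, -0.1367, 0.1812]
tool_rot: [2.43, 1.988, -0.005]
contact_force: [1.1, 4.2, 4.1]
opening: 0.0225
```

```bash
python3 - <<'E'
from h import *
o=monitor.get_obs();r=Ro.from_rotvec(o['tool_rot']).as_matrix()
print(o['t'],o['tool_pos'],np.degrees(np.arctan2(r[1,1],r[0,1])),r[:,2],o['contact_force'],o['wrist_torque'],o['opening'])
E
```

```text
6.075 [ 0.48959495 -0.13666509  0.18123251] -11.424359626128032 [-0.0017191  -0.00312224 -0.99999365] [1.09806486 4.22733574 4.05199361] [ 0.52872442 -0.21284533 -0.06346641] 0.022489413752339288
```

The opening is 22.5 mm with the jaw at -11.4°, so the pad is on the flat and the flat faces the pointer. I release, rise, turn across the screw and look again.

arm_command(rows="0 0 0 0 0 0; 0 0 0 0 0 0; 0 0 0 0 0 0; 0 0 0 0 0 0; 0 0 0 0 0 0; 0 0 0 0 0 0; 0 0 30 0 0 0; 0 0 80 0 0 0; 0 0 80 0 0 0", jaw=1)

```text
t: 7.2
tool_pos: [0.4917, -0.1376, 0.2666]
tool_rot: [2.424, 1.983, 0.002]
contact_force: [-0.4, 0.4, 0.1]
opening: 0.0854
```

arm_command(rows="2.6 0.4 0 0 0 -10; 2.6 0.4 0 0 0 -20; 2.6 0.4 0 0 0 -30; 2.6 0.4 0 0 0 -40; 2.6 0.4 0 0 0 -50; 2.6 0.4 0 0 0 -60; 2.6 0.4 0 0 0 -70; 2.6 0.4 0 0 0 -78; 2.6 0.4 0 0 0 -78; 2.6 0.4 0 0 0 -78; 2.6 0.4 0 0 0 -78")

```text
t: 8.57
tool_pos: [0.4942, -0.1371, 0.2664]
tool_rot: [3.133, 0.018, -0.009]
contact_force: [0.4, 0.3, 0.8]
opening: 0.0851
```

```bash
python3 - <<'E'
from h import *
c=grab('wrist');o=monitor.get_obs();r=Ro.from_rotvec(o['tool_rot']).as_matrix()
print(o['t'],o['tool_pos'],np.degrees(np.arctan2(r[1,1],r[0,1])),r[:,2],o['contact_force'],o['opening'])
u,v=map(int,pix(c,[.4922,-.1363,.1]));print(u,v)
u0,v0=max(0,u-80),max(0,v-60);print(u0,v0);cv2.imwrite('pics/w2c.png',cv2.resize(c['img'][v0:v0+120,u0:u0+160],None,fx=5,fy=5,interpolation=cv2.INTER_NEAREST))
E
```

```text
8.625 [ 0.49427443 -0.1371207   0.26650161] -89.36571422054243 [-0.0055788  -0.0083742  -0.99994937] [-0.65744648  0.10740241  0.4000208 ] 0.0852999292482504
321 203
241 143
```

View pics/w2c.png

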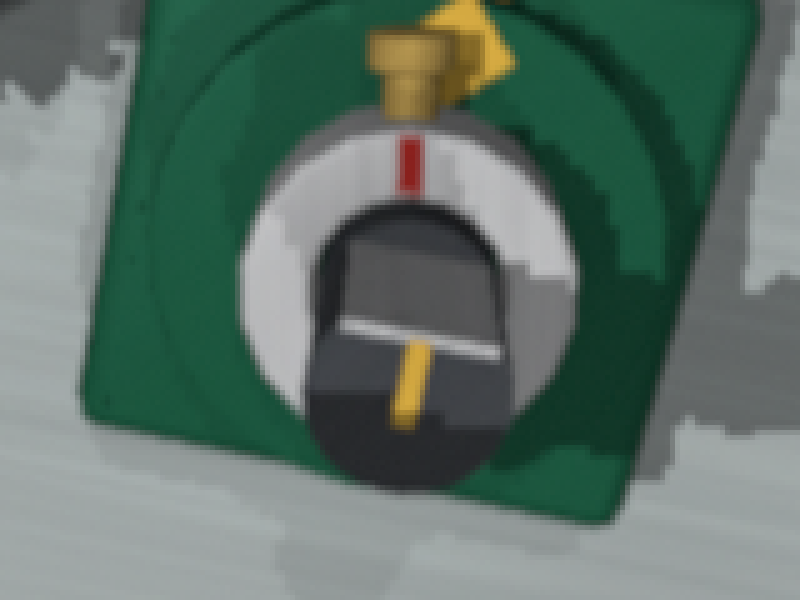

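The flat now faces the pointer: its edge is tilted about 11.6° in an image whose up direction is +x. The screw stands near yaw +1°, and the collar is at (404,280) in the crop. I compute the centre and the screw angle.

```bash
python3 - <<'E'
from h import *
c=grab('wrist')
P=lambda a,b,z:ray(c,241+a/5,143+b/5,z)
A=(P(307,390,.138)+P(512,390,.138))/2;print('shaft',A,P(409,490,.138)+[.014,0,0])
L,R=P(240,285,.094),P(578,285,.094);print('collar',(L+R)/2,np.linalg.norm(L-R))
S=P(410,45,.088);B=P(410,100,.087);d1,d2=P(411,135,.094),P(411,195,.094)
C=np.array([.492,-.1365])
for q in (S,B,d1,d2): print(np.degrees(np.arctan2(q[1]-C[1],q[0]-C[0])),q)
e=P(500,355,.138)-P(340,322,.138);print('flat normal',np.degrees(np.arctan2(e[1],e[0]))+90)
y=P(419,343,.138)-P(404,428,.138);print('line',np.degrees(np.arctan2(y[1],y[0])))
E
```

```text
shaft [ 0.49225041 -0.13705956  0.138     ] [ 0.49196647 -0.13711372  0.138     ]
collar [ 0.49317104 -0.13707781  0.094     ] 0.05311525995602693
-0.5800913677256037 [ 0.5299956 -0.1368847  0.088    ]
-0.9147430106790441 [ 0.52125033 -0.13696703  0.087     ]
-1.4613852618359775 [ 0.51714633 -0.13714152  0.094     ]
-2.657406977849244 [ 0.50771825 -0.13722954  0.094     ]
flat normal -11.82203524462274
line -8.859264359375475
```

arm_command(rows="-2 0 -30 0.5 -0.3 0; -2 0 -60 0.5 -0.3 0; -2 0 -85 0.5 -0.3 0; -2 0 -105 0.5 -0.3 0; -2 0 -115 0.5 -0.3 0; -2 0 -121 0.5 -0.3 0; -2 0 -121 0.5 -0.3 0; -2 0 -121 0.5 -0.3 0")

```text
t: 9.68
tool_pos: [0.4928, -0.1374, 0.1465]
tool_rot: [3.141, 0.017, 0.002]
contact_force: [0.4, 0.9, -0.6]
opening: 0.0855
```

```bash
cat > s.py <<'E'
from h import *
o=monitor.get_obs();r=Ro.from_rotvec(o['tool_rot']).as_matrix()
print(o['t'],o['tool_pos'].round(4),np.degrees(np.arctan2(r[1,1],r[0,1])).round(2),r[:,2].round(4),o['contact_force'].round(2),o['wrist_torque'].round(2),o['opening'].round(4))
E
python3 s.py
```

```text
Traceback (most recent call last):
  File "s.py", line 3, in <module>
    print(o['t'],o['tool_pos'].round(4),np.degrees(np.arctan2(r[1,1],r[0,1])).round(2),r[:,2].round(4),o['contact_force'].round(2),o['wrist_torque'].round(2),o['opening'].round(4))
                                                                                                                                                              ^^^^^^^^^^^^^^^^^^
AttributeError: 'float' object has no attribute 'round'
```

arm_command(rows="0 0 0 0 0 0; 0 0 0 0 0 0; 0 0 0 0 0 0; 0 0 0 0 0 0; 0 0 0 0 0 0; 0 0 0 0 0 0; 0 0 0 0 0 0; 0 0 0 0 0 0", jaw=0, squeeze=30)

```text
t: 10.68
tool_pos: [0.4933, -0.1375, 0.1476]
tool_rot: [3.141, 0.017, 0.004]
contact_force: [-1.5, 2.2, 5.3]
opening: 0.0532
```

```bash
sed -i "s/o\['opening'\].round(4)/round(o['opening'],4)/" s.py; python3 s.py
```

```text
10.675 [ 0.4933 -0.1375  0.1476] -89.38 [ 2.3e-03 -7.0e-04 -1.0e+00] [-1.5   2.23  5.32] [0.23 0.26 0.06] 0.0532
```

arm_command(rows="0 0 4 0 0 0; 0 0 8 0 0 0; 0 0 12 0 0 -3; 0 0 16 0 0 -6; 0 0 20 0 0 -9; 0 0 20 0 0 -12; 0 0 20 0 0 -12; 0 0 20 0 0 -12; 0 0 20 0 0 -12")

```text
t: 11.8
tool_pos: [0.4932, -0.1375, 0.1674]
tool_rot: [3.125, -0.311, 0.003]
contact_force: [-0.5, 0.5, -1.9]
opening: 0.0531
```

```bash
python3 s.py
```

```text
11.8 [ 0.4932 -0.1375  0.1674] -101.35 [ 0.0018 -0.0011 -1.    ] [-0.46  0.49 -1.9 ] [0.03 0.01 0.03] 0.0531
```

Force is about 2 N, which matches the collar's weight, and there is no side load. I raise it the rest of the way.

arm_command(rows="0 0 4 0 0 0; 0 0 8 0 0 0; 0 0 12 0 0 0; 0 0 16 0 0 0; 0 0 17 0 0 0; 0 0 17 0 0 0; 0 0 17 0 0 0; 0 0 17 0 0 0")

```text
t: 12.8
tool_pos: [0.4931, -0.1375, 0.1842]
tool_rot: [3.125, -0.311, 0.002]
contact_force: [0.2, 0.5, -1.6]
opening: 0.0533
```

```bash
python3 s.py; python3 - <<'E'
from h import *
c=grab('wrist');d=grab('scene')
o=np.zeros((480,800,3),np.uint8)
u,v=map(int,pix(c,[.5,-.1365,.12]));v0=max(0,v-75);u0=u-64;print('wrist crop',u0,v0)
a=cv2.resize(c['img'][v0:v0+150,u0:u0+128],None,fx=3.2,fy=3.2);o[:480,:409]=a[:480,:409]
b=cv2.resize(d['img'][155:235,305:370],None,fx=6,fy=6,interpolation=cv2.INTER_CUBIC);o[:480,410:]=b[:480,:390]
cv2.imwrite('pics/fin.png',o)
E
```

```text
12.8 [ 0.4931 -0.1375  0.1842] -101.35 [ 1.5e-03 -9.0e-04 -1.0e+00] [ 0.19  0.53 -1.58] [-0.01  0.    0.02] 0.0533
wrist crop 255 179
```

View pics/fin.png

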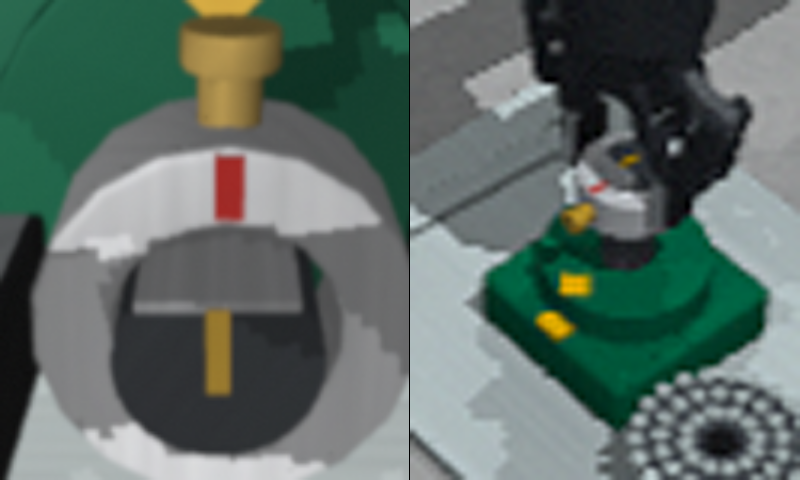

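```bash
python3 - <<'E'
from h import *
c=grab('wrist');x=np.array([np.cos(-.203),np.sin(-.203)])
for z in (.121,.126,.1306,.135,.139):
    f=lambda a,b,z:(ray(c,255+a/3.2,179+b/3.2,z)[:2]-[.4925,-.137])
    i,o=f(229,220,z),f(229,153,z)
    print(z,'dash r',i@x,o@x,'yaw',np.degrees(np.arctan2(o[1],o[0])),'dash len',np.linalg.norm(o-i))
e=ray(c,255+302/3.2,179+308/3.2,.138)-ray(c,255+135/3.2,179+306/3.2,.138);print('flat normal',np.degrees(np.arctan2(e[1],e[0]))+90)
t=grab('top');s=cv2.imread('pics/top0.png');df=cv2.absdiff(t['img'],s).max(2)
for n,(u,v) in dict(coil=(281,202),spanner=(371,238),coil2=(441,181),sprayer=(500,213),snips=(443,295)).items(): print(n,df[v-15:v+15,u-15:u+15].mean())
E
```

```text
0.121 dash r 0.011053612294524437 0.02119237518792301 yaw -15.068622167331835 dash len 0.010138954650031791
0.126 dash r 0.013388191040790793 0.023148040307857415 yaw -14.686175446641753 dash len 0.009760033857223809
0.1306 dash r 0.015536003487355945 0.024947252218197106 yaw -14.387090934833644 dash len 0.009411426727840401
0.135 dash r 0.017590432784070336 0.026668237523739497 yaw -14.138657699187366 dash len 0.009077976430169492
0.139 dash r 0.01945809578108342 0.028232769619687067 yaw -13.939023036843446 dash len 0.008774839795923152
flat normal -12.157939136682188
coil 49.74333333333333
spanner 36.62777777777778
coil2 10.755555555555556
sprayer 5.476666666666667
snips 10.681111111111111
```

```bash
python3 -c "
from h import *
print(workorder.finish_job())"; python3 s.py
```

```text
the job is handed in; nothing more can be done
None
the job is handed in; nothing more can be done
```

I gripped the shaft on its flat, turned it to the pointer and let go. I then took the collar across its screw, raised it along the shaft with the screw turned to the flat, and handed the job in still holding it.

- **Shaft grip:** the opening was 22.5 mm on the flat with the jaw at -11.4°. I put the pointer at about -11.5°.
- **Flat:** its normal measures about -12° in the last wrist picture, so it faces the pointer.
- **Screw and collar angle:** the red dash measures about -14°, within about 2° of the flat. The jaw stood at -101.4°, which is perpendicular to that direction.
- **Collar height and level:** the underside is about 106.6 mm above the bench. The lift distance and the dash position in the picture agree on this. The tool is vertical to about 0.1°.
- **Loads:** the last reading was about 1.6 N, roughly the collar's weight, with 0.5 N sideways. The grip was set to 30 N with a 53 mm opening.
- **Neighbouring objects:** I compared before and after pictures from above. The patches round the second coil, sprayer and snips differ little. Those round the coil and spanner on the plate differ more. I put that down to the arm and its shadow, but did not measure those two positions separately. I felt no unexpected contact at any point.

The two camera views disagreed by up to about 4 mm on where the axis was. The two jaw positions while gripping the shaft, together with the closer wrist view, settled it to within about 1 mm.

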